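# Charge the mill jar with the drop cup

## Task

Take the drop cup with its three grinding balls by the grip on top and, keeping it upright, lower it centrally into the mouth of the wide, low mill jar until the jar's rim pushes the release tab up, so that the hinged bottom swings open and all three balls fall into the jar. Then set the empty cup down upright, well on the square wooden board, and let go. Open the bottom nowhere else, do not shove the jars about, and leave the tall jar, rolling pin, clay tile and little house alone.

Things in the scene. Friction and masses are not known exactly. Their poses are not given: they have to be found in the camera images.
- cup: Grey plastic drop cup, 0.15 kg, open top, starts upright on the table. Origin: centre of its underside at the feet's ends; z up; +x points to the side where the steel tab sticks out. Round body, outer radius 27.5 mm, inner 24.5, z = 16 to 48 mm, on four 6 mm feet (on the diagonals, out to 31.5 mm from the axis). Only the tab reaches farther out. Crossbar along y, 14 mm thick, z = 62 to 68 mm, under the grip
- grip (a point): centre of the cup's grip block, on the cup's axis 85 mm above its origin: 18 mm thick along the cup's x (pinch it across this), 40 mm wide along y, 36 mm tall (67 to 103 mm above the origin); two straps at y = +-28.5 mm carry it over the open mouth
- tab (a point): release tab: end of a level steel strip, 3 mm thick, 16 to 22 mm wide, one rigid piece with the hinged bottom plate. This point is 68 mm from the cup's axis along +x, 14.5 mm above its origin; the strip runs from the hinge (28 mm from the axis, same height) out to 74 mm. Pushing the tab up relative to the cup swings the bottom plate down, like a seesaw
- bottom (a joint): angle of the cup's hinged bottom, rad: 0 shut, grows as it opens, stop at 1.2. A spring (0.04 to 0.064 N m, about 2 N at the tab) keeps it shut and shuts it again. Balls begin to pass at about 0.5, all run out by 0.9. Centred over the wide jar, the tab meets the rim's inner edge when the cup's origin is 13 mm below the rim; 26 mm lower still it is open to 0.9
- wide_jar: white ceramic mill jar, low and wide, loose but heavy (1.3 kg), upright, open top. Origin: centre of its underside, z up. 115 mm tall, outer radius 60 mm, at the rim 55 mm; mouth inner radius 48 mm; wall 7 mm, inner floor at z = 8 mm
- wide_rim (a point): centre of the wide jar's mouth, at rim height (115 mm above its underside)
- tall_jar: white ceramic jar, tall and narrow: 150 mm tall, radius 42 mm, neck 28 to 30 mm, 0.8 kg. Origin: centre of its underside. Not to be used; the two jars may stand either way round
- board: square plywood board lying fixed on the table, 150 x 150 x 12 mm. Origin: centre of its underside, so its top is at z = 12 mm; x and y along its sides. The empty cup goes here, its tab may overhang
- ball0_center (a point): ceramic-white grinding ball, 20 mm diameter, 15 g; this point is its centre. The three balls start lying in one layer on the cup's bottom
- ball1_center (a point): ceramic-white grinding ball, 20 mm diameter, 15 g; this point is its centre. The three balls start lying in one layer on the cup's bottom
- ball2_center (a point): ceramic-white grinding ball, 20 mm diameter, 15 g; this point is its centre. The three balls start lying in one layer on the cup's bottom
- rolling_pin: wooden rolling pin lying along its y, roller 54 mm thick and 200 mm long, 340 mm with handles. Origin: centre of its underside. Leave alone
- clay_tile: grey clay tile in the outline of a gabled house, 106 x 55 x 10 mm, lying flat. Origin: underside, centre of its rectangular part. Leave alone
- house: small white ceramic model house standing upright, 45 x 50 mm, 110 mm tall. Origin: centre of its underside. Leave alone
Things that resemble listed ones, but are neither listed nor needed, are in the scene too. Leave any yellow look-alike of the wide_jar alone. What is shaped like the board but pink is not meant.

How it is judged:
By the outcome, as a careful person would: the job done as asked, in the order asked, and still so for the second after the job is handed in, with the robot touching nothing.
It also fails if it takes over 66 s, if anything falls off the work surface, if the arm or the gripper's body presses on something with over 40 N, if the wrist force passes 120 N, or if a joint passes its speed limit or range.

## Robot

A 6-joint arm with a two-finger parallel gripper is mounted at the origin on the work surface. World frame = base frame: x ahead of the robot, y to its left, z up, the work surface at z = 0. Lengths are in m, angles in degrees, forces in N, time in s.
With the tool pointing down it reaches from about 0.375 to 0.9 m from the base axis. Payload 3.1 kg.
Tool frame: the origin (TCP) lies at the very end of the fingers, on their centre line; the grasp point (between the pads) lies 19 mm behind it; z points along the fingers, y is the line along which they close (so a half turn about z gives the same grasp; the last joint's range is limited). The gripper opens to 87 mm and grips with 3 to 60 N. Pads are 19 mm wide; open, the fingers measure 117 mm over their backs; the gripper's body (75 mm by 190 mm) begins 51 mm behind the grasp point.
Start: joints at [57.153, 30.224, 82.088, -0, 67.689, -10.227], TCP at [0.24, 0.577, 0.223] pointing down, gripper open.
Joint ranges: [-176.69, 176.69], [-43.24, 126.21], [12.49, 139.97], [-82, 262], [0, 151.66], [-163.58, 163.58]. Speed limits (degrees/s): [159.86, 159.86, 180, 180, 180, 180].

## Interface

Orientations are given as a 3x3 rotation matrix whose columns are the frame's x, y, z axes.
In Python, from rig import * gives the robot as it stands.
- The arm moves only by the tool jog_arm, never from a script. Its arguments are lists of equal length, an entry for each row: "delta_pos": the shift along the world's x, y, z in cm, a list of three; "turn": the turn about the world's z in degrees; "grip": the closure, from 0 (fully open) to 1 (shut). In form: {"delta_pos": [[x, y, z], ...], "turn": [turn, ...], "grip": [grip, ...]}. A call has 1 to 12 rows; each row is the pose to reach, as a shift and turn from the pose commanded when the call began; what a row does not reach only later rows make up. A row lasts 1/8 s, in which the tool goes at most 62.5 mm and 10.7 degrees, less where a joint would pass 70% of its speed; a pose out of reach is approached as far as the arm can. A call with a gripper value outside its range is refused whole. The fingers move at their own pace and stop on an object; the grip force is fixed at half the most. Time passes only in rows, so rows that repeat a pose let the fingers close. It gives the time, the measured TCP pose, the force, the opening and the grip force at its end, in the units of the state.
- read_state(): the state, without advancing time (a new reading comes with each control period).
- capture(name): name is "scene" or "top" or "wrist"; returns a dict with "color" (400x640x3 uint8, blue, green, red), "fovy" (degrees; the focal length in pixels is half the picture's height over the tangent of half this angle, whatever the lens; pixels are square), "cx", "cy" (the principal point, pixels), "camera_from_world" (4x4, takes a point from world to camera coordinates). Camera axes: x right, y up, looking along -z (the intrinsics and any distortion apply to the point x, -y, -z); pixel columns grow to the right and rows downward; lengths in m; the calibration is good to about 2 mm. A picture is of the moment at which its call begins. There is no depth.
- hand_in(): hands the job in; it is judged then, once.
The state is a dict: "time_s": time; "joint_positions": joint angles; "qvel": joint speeds; "tau": joint torques, N m; "position": TCP position; "tcp_rot": TCP orientation; "force": force on the tool from outside, world axes, zero at the start; "moment": the same for the moment, N m; "opening": opening from 0.0 (shut) to 1.0 (fully open); "grasp_force": force on a finger pad.
Only numpy, scipy, OpenCV 4.12 (cv2) and the standard library are available. Lean on these libraries where they do the work, as an engineer would, in place of code of your own. Each camera call takes 0.05 s, during which the arm holds its last target. There are 200 camera calls.

## Working session

There is one attempt and no reset: what is moved stays moved. The work goes in short steps, Python scripts to look and compute and a tool call to move; the robot and the scene stay as the last step left them, time stands still between calls to the robot, and variables do not carry over. Pictures are saved under pics/ and viewed, at most 10 in all, crops included, and the job is handed in when it is done.

Besides the shell and the picture viewer there is one more tool, called after "Request:" by a JSON object that holds its "fn" and its "kwargs", one argument or row to a line. jog_arm: Moves the arm, as the interface text tells. Its arguments: {"type":"object","properties":{"delta_pos":{"type":"array"},"turn":{"type":"array"},"grip":{"type":"array"}},"required":["delta_pos","turn","grip"]}

```bash
mkdir -p pics; cat > h.py <<'E'
from rig import *
import numpy as np, cv2
def cap(n,f=None):
    c=capture(n)
    if f: cv2.imwrite('pics/'+f+'.png',c['color'])
    return c
def K(c):
    f=c['color'].shape[0]/2/np.tan(np.radians(c['fovy']/2)); return f
def ray(c,u,v):
    f=K(c); M=c['camera_from_world']; R=M[:3,:3]; t=M[:3,3]
    d=np.array([(u-c['cx'])/f,-(v-c['cy'])/f,-1.]); return -R.T@t, R.T@d
def onz(c,u,v,z):
    o,d=ray(c,u,v); return o+d*(z-o[2])/d[2]
def proj(c,p):
    q=c['camera_from_world']@np.append(p,1); f=K(c)
    return np.array([c['cx']+f*q[0]/-q[2], c['cy']-f*q[1]/-q[2]])
def tri(*rs):
    A=np.zeros((3,3));b=np.zeros(3)
    for o,d in rs:
        d=d/np.linalg.norm(d);P=np.eye(3)-np.outer(d,d);A+=P;b+=P@o
    x=np.linalg.solve(A,b); return x,[np.linalg.norm(np.cross(x-o,d/np.linalg.norm(d))) for o,d in rs]
E
ls; python3 - <<'E'
from h import *
a=cap('scene','s0');b=cap('top','t0');w=cap('wrist','w0')
for c in(a,b,w):print({k:v for k,v in c.items() if k!='color'})
print(read_state())
E
```

```text
h.py
pics
{'fovy': 51.717101026356424, 'cx': 312.4061818892844, 'cy': 189.17561087310176, 'camera_from_world': array([[ 0.26174705,  0.96508419,  0.01004937, -0.13534195],
       [-0.70769845,  0.18483905,  0.6819072 ,  0.28831507],
       [ 0.65624034, -0.18559912,  0.73136966, -1.44247102],
       [ 0.        ,  0.        ,  0.        ,  1.        ]])}
{'fovy': 55.678512152452164, 'cx': 320.1194904304119, 'cy': 196.35553376734714, 'camera_from_world': array([[-1.76739185e-04, -9.99996776e-01,  2.53294535e-03,
         1.24748302e-02],
       [ 9.96846365e-01,  2.48218573e-05,  7.93556762e-02,
        -5.08647231e-01],
       [-7.93554833e-02,  2.53898262e-03,  9.96843148e-01,
        -1.14460550e+00],
       [ 0.00000000e+00,  0.00000000e+00,  0.00000000e+00,
         1.00000000e+00]])}
{'fovy': 61.90513276838931, 'cx': 322.77744119426217, 'cy': 198.96211768917604, 'camera_from_world': array([[ 0.38580539,  0.92257951, -0.00111684, -0.62399545],
       [-0.89412585,  0.37360773, -0.24689317,  0.02919293],
       [-0.22736132,  0.09625131,  0.96904206, -0.38990854],
       [ 0.        ,  0.        ,  0.        ,  1.        ]])}
{'time_s': 0.15, 'joint_positions': array([ 5.71534010e+01,  3.02657402e+01,  8.21372454e+01, -5.26071934e-05,
        6.76880030e+01, -1.02261080e+01]), 'qvel': array([ 0.07060228, -0.12623383, -0.31540932,  0.0414544 ,  0.01527456,
       -0.1172258 ]), 'tau': array([-3.17612275e-04, -4.40430951e+01, -1.76841187e+01,  6.32568542e-02,
        5.52063051e-02, -7.49173250e-05]), 'position': array([0.2400594 , 0.57648346, 0.22181969]), 'tcp_rot': array([[-9.23072734e-01,  3.84624476e-01, -8.60631138e-04],
       [ 3.84625336e-01,  9.23071812e-01, -1.33462191e-03],
       [ 2.81096090e-04, -1.56297364e-03, -9.99998739e-01]]), 'force': array([-0.64863472, -0.73012739,  0.30623599]), 'moment': array([ 0.0120292 , -0.01521666,  0.0411367 ]), 'grasp_force': 0.0, 'opening': 0.9981696547117535}
```

View pics/s0.png

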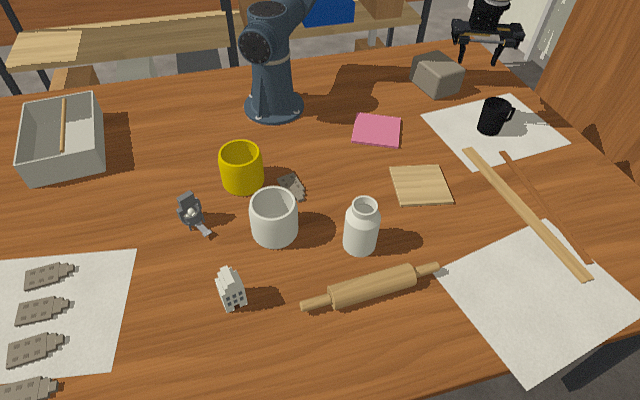

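View pics/t0.png

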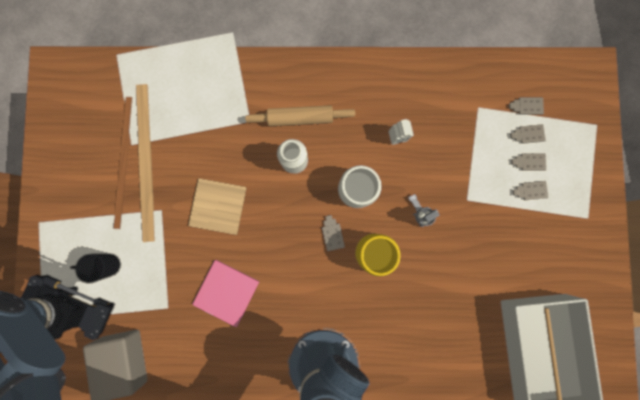

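The scene view shows the cup at about (190,212) with its tab at (208,232). The wide jar is at (274,215), the tall jar at (362,225) and the board at (421,185). In the top view the cup is at (427,217), its tab at (411,199), the jar mouth at (360,187) and the board at (218,207). Next I'll take rough positions.

```bash
python3 - <<'E'
from h import *
a=cap('scene');b=cap('top')
print('grip~',onz(b,427,217,.1),'tab',onz(b,411,199,.0145))
def big(m,pt):
    n,l=cv2.connectedComponents(m.astype('uint8')); k=l[pt[1],pt[0]]; return (l==k) if k else None
# board top corners
for c,pt in((a,(421,187)),(b,(218,207))):
    hsv=cv2.cvtColor(c['color'],cv2.COLOR_BGR2LAB).astype(float); r=hsv[pt[1]-4:pt[1]+5,pt[0]-4:pt[0]+5].reshape(-1,3).mean(0)
    m=np.abs(hsv-r).max(2)<24; m=big(m,pt)
    ct=max(cv2.findContours(m.astype('uint8'),0,2)[0],key=cv2.contourArea)
    print('area',cv2.contourArea(ct)); q=cv2.approxPolyDP(ct,.05*cv2.arcLength(ct,1),True)[:,0]
    P=[onz(c,u,v,.012) for u,v in q]; print(q.tolist(),np.round(P,4).tolist(),np.mean(P,0))
# jar mouth: white in top
im=b['color'];h=cv2.cvtColor(im,cv2.COLOR_BGR2HSV)
m=(h[...,1]<45)&(h[...,2]>150)&(np.hypot(*np.ogrid[-187:213,-360:280][::-1])<40) if 0 else None
yy,xx=np.mgrid[:400,:640]
for c,pt,r in((b,(360,187),30),(a,(274,200),32)):
    h=cv2.cvtColor(c['color'],cv2.COLOR_BGR2HSV)
    m=(h[...,1]<60)&(np.hypot(xx-pt[0],yy-pt[1])<r)
    print('jar sat<60',m.sum(),xx[m].min(),xx[m].max(),yy[m].min(),yy[m].max())
e=cv2.resize(np.vstack([b['color'][120:270,280:480]]),None,fx=2,fy=2,interpolation=2)
f=cv2.resize(a['color'][130:280,150:350],None,fx=2,fy=2,interpolation=2)
cv2.imwrite('pics/c1.png',np.hstack([e,f]))
E
```

```text
grip~ [ 0.44319671 -0.29239115  0.1       ] tab [ 0.50090883 -0.26849115  0.0145    ]
area 1898.0
[[389, 167], [400, 205], [453, 201], [438, 165]] [[0.3961, 0.268, 0.012], [0.5424, 0.2398, 0.012], [0.566, 0.387, 0.012], [0.4249, 0.4133, 0.012]] [0.48234384 0.3270328  0.012     ]
area 2183.5
[[199, 179], [190, 224], [235, 233], [245, 188]] [[0.5634, 0.3886, 0.012], [0.424, 0.4128, 0.012], [0.3964, 0.2739, 0.012], [0.5353, 0.2454, 0.012]] [0.47974756 0.3301868  0.012     ]
jar sat<60 1393 338 380 166 206
jar sat<60 2258 249 304 174 231
```

View pics/c1.png

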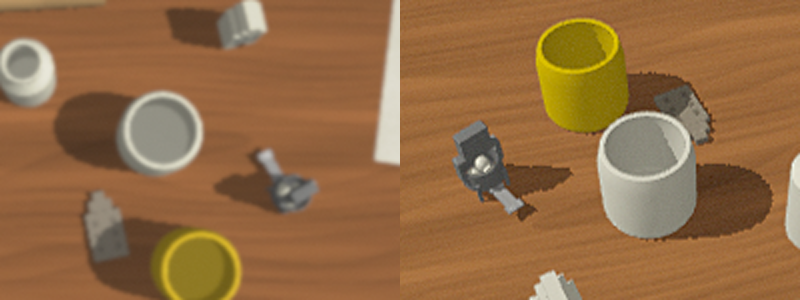

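The crops show the jar mouth centre at about top px (362,185.5) and scene px (273.5,202). The cup's balls and tab are visible. The board comes out the same in both views, about (0.481, 0.329). I'll check the jar and the wrist camera offset, then move the wrist camera over the cup.

```bash
python3 - <<'E'
from h import *
a=cap('scene');b=cap('top');w=cap('wrist')
print('jar tri',tri(ray(a,273.5,202),ray(b,362,185.5)))
print('grip tri (scene top-block)',tri(ray(a,150+475/2-200,130+138/2),ray(b,430,214)))
print('tab',tri(ray(a,206,232),ray(b,412.5,198.5)), onz(b,412.5,198.5,.0145))
s=read_state();o,_=ray(w,0,0);print('cam offset in tool',s['tcp_rot'].T@(o-s['position']),'view dir tool',s['tcp_rot'].T@-w['camera_from_world'][2,:3])
E
```

```text
jar tri (array([ 0.5325773 , -0.10422646,  0.11311314]), [np.float64(0.001957641324134679), np.float64(0.0019576413241347095)])
grip tri (scene top-block) (array([ 0.45195943, -0.30350293,  0.09280869]), [np.float64(0.00023208427504104365), np.float64(0.00023208427504101)])
tab (array([ 0.50232736, -0.27539439,  0.01284857]), [np.float64(0.001794373270647491), np.float64(0.0017943732706475054)]) [ 0.50245858 -0.27316086  0.0145    ]
cam offset in tool [ 0.06708568 -0.00016753 -0.1625575 ] view dir tool [-2.47167078e-01  2.31842357e-04  9.68972849e-01]
```

Request:
{"fn": "jog_arm", "kwargs": {
  "delta_pos": [
    [5,-8,6],
    [10,-16,6],
    [15,-24,6],
    [21,-33,6],
    [21,-33,6],
    [21,-33,6],
    [21,-33,6],
    [21,-38,6],
    [20,-44,6],
    [20,-50,6],
    [20,-56,6],
    [20,-60,6]
  ],
  "turn": [0,0,0,0,0,0,0,-7,-14,-21,-28,-35],
  "grip": [0,0,0,0,0,0,0,0,0,0,0,0]
}}

```text
time_s: 1.9
position: [0.4403, -0.0255, 0.2829]
tcp_rot: [[-0.531, 0.848, 0.001], [0.848, 0.531, -0.001], [-0.001, 0.001, -1.0]]
force: [0.8, 0.5, 0.0]
opening: 0.998
grasp_force: 0.0
```

Request:
{"fn": "jog_arm", "kwargs": {
  "delta_pos": [
    [5,-3,0],
    [8,-5,0],
    [8,-5,0],
    [8,-5,0]
  ],
  "turn": [0,0,0,0],
  "grip": [0,0,0,0]
}}

```text
time_s: 2.4
position: [0.5193, -0.0725, 0.2822]
tcp_rot: [[-0.536, 0.845, -0.002], [0.845, 0.536, 0.001], [0.002, -0.001, -1.0]]
force: [0.3, -0.2, -0.5]
opening: 0.999
grasp_force: 0.0
```

```bash
python3 -c "
from h import *;import pickle
pickle.dump(cap('wrist','j1'),open('j1.p','wb'))"
```

Request:
{"fn": "jog_arm", "kwargs": {
  "delta_pos": [
    [-2,-6,0],
    [-2,-8,0],
    [-2,-8,0],
    [-2,-8,0]
  ],
  "turn": [0,0,0,0],
  "grip": [0,0,0,0]
}}

```text
time_s: 2.95
position: [0.5002, -0.1518, 0.2826]
tcp_rot: [[-0.536, 0.844, -0.0], [0.844, 0.536, 0.001], [0.001, 0.0, -1.0]]
force: [-0.7, 0.3, -0.0]
opening: 1.001
grasp_force: 0.0
```

```bash
python3 -c "
from h import *;import pickle
pickle.dump(cap('wrist','j2'),open('j2.p','wb'))"
```

Request:
{"fn": "jog_arm", "kwargs": {
  "delta_pos": [
    [-2,-6,0],
    [-5,-9,0],
    [-5,-9,0],
    [-5,-9,0]
  ],
  "turn": [0,0,0,0],
  "grip": [0,0,0,0]
}}

```text
time_s: 3.5
position: [0.4508, -0.242, 0.2826]
tcp_rot: [[-0.536, 0.844, 0.0], [0.844, 0.536, 0.001], [0.0, 0.001, -1.0]]
force: [0.1, 0.3, -0.6]
opening: 1.002
grasp_force: 0.0
```

```bash
python3 -c "
from h import *;import pickle
pickle.dump(cap('wrist','k1'),open('k1.p','wb'))"
```

Request:
{"fn": "jog_arm", "kwargs": {
  "delta_pos": [
    [-2,-6,0],
    [-2,-8,0],
    [-2,-8,0],
    [-2,-8,0]
  ],
  "turn": [0,0,0,0],
  "grip": [0,0,0,0]
}}

```text
time_s: 4.05
position: [0.4307, -0.3213, 0.2823]
tcp_rot: [[-0.537, 0.844, -0.0], [0.844, 0.537, 0.002], [0.002, 0.001, -1.0]]
force: [-0.0, -0.7, 0.0]
opening: 0.998
grasp_force: 0.0
```

```bash
python3 -c "
from h import *;import pickle
pickle.dump(cap('wrist','k2'),open('k2.p','wb'))
I=[cv2.imread('pics/%s.png'%n) for n in('j1','j2','k1','k2')]
m=np.vstack([np.hstack(I[:2]),np.hstack(I[2:])]);cv2.imwrite('pics/m.png',cv2.resize(m,(800,500),interpolation=3))"
```

```text
(no output)
```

View pics/m.png

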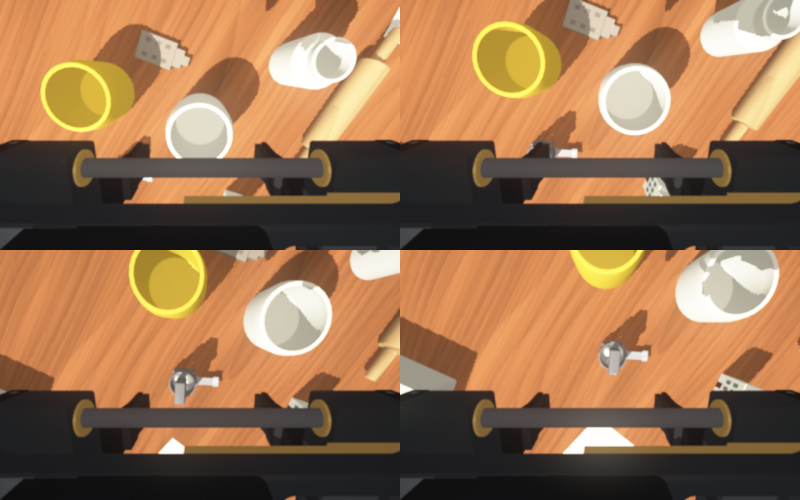

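The mosaic shows the jar mouth full in j2, at about (374,158) in full-size pixels, and in k1 at (461,107). The cup, with grip and tab, is in k1 at (296,208) and in k2 at (339,168). I'll zoom in on these.

```bash
python3 -c "
from h import *
I={n:cv2.imread('pics/%s.png'%n) for n in('j2','k1','k2')}
def cr(n,u,v,s):
    w,h=400//s,300//s
    return cv2.resize(I[n][v:v+h,u:u+w],(400,300),interpolation=2)
cv2.imwrite('pics/z.png',np.vstack([np.hstack([cr('k1',245,165,4),cr('k2',295,125,4)]),np.hstack([cr('j2',275,85,2),cr('k1',360,35,2)])]))"
```

```text
(no output)
```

View pics/z.png

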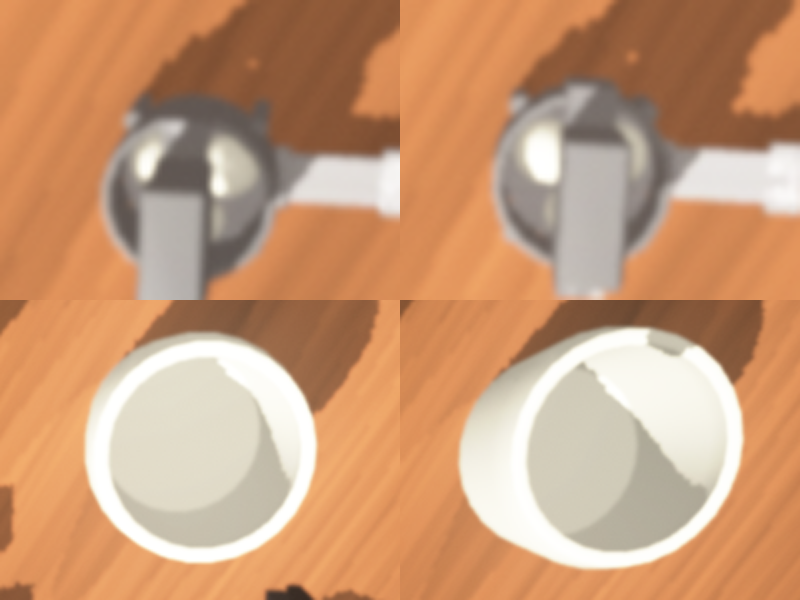

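In the crops, the front edge of the grip's top has its centre at k1 px (288.5,213.3) and k2 px (343.9,160.8). The jar's inner-rim centre is at j2 px (377.2,160.5) and k1 px (473.2,108.7).

```bash
python3 - <<'E'
from h import *;import pickle
j2,k1,k2=[pickle.load(open(n+'.p','rb')) for n in('j2','k1','k2')]
a=cap('scene');b=cap('top')
print('jar',tri(ray(j2,377.2,160.5),ray(k1,473.2,108.7)),onz(j2,377.2,160.5,.115),onz(k1,473.2,108.7,.115))
print('jar all',tri(ray(j2,377.2,160.5),ray(k1,473.2,108.7),ray(a,273.5,202),ray(b,362,185.5)))
L=tri(ray(k1,245+143/4,165+193/4),ray(k2,295+164/4,125+143/4));R=tri(ray(k1,245+205/4,165+193/4),ray(k2,295+227/4,125+143/4))
print('edge L,R',L,R)
Z=(L[0][2]+R[0][2])/2
q=[onz(k2,295+u/4,125+v/4,Z) for u,v in((164,143),(227,143),(220,290),(156,290))]
print(np.round(q,4),'c',np.mean(q,0))
e=(q[0]+q[1]-q[2]-q[3]);print('dir of y edge',np.degrees(np.arctan2(e[1],e[0]))-180,np.linalg.norm(e)/2)
e=q[1]-q[0]+q[2]-q[3];print('x edge',np.degrees(np.arctan2(e[1],e[0])),np.linalg.norm(e)/2)
# tab strip midline in colour: bright low-sat in k2
for n,c in(('k1',k1),('k2',k2)):
    h=cv2.cvtColor(c['color'],cv2.COLOR_BGR2HSV);m=(h[...,1]<50)&(h[...,2]>185)
    g=proj(c,[.5024,-.275,.0145]).astype(int);k=np.zeros_like(m);k[g[1]-14:g[1]+15,g[0]-26:g[0]+22]=1;m&=k
    ys,xs=np.nonzero(m);P=np.array([onz(c,u,v,.0145+.0015) for u,v in zip(xs,ys)]);
    vx=cv2.fitLine(P[:,:2].astype('f4'),2,0,.01,.01).ravel()
    t=(P[:,:2]-vx[2:])@vx[:2]; print(n,g,len(t),'ang',np.degrees(np.arctan2(vx[1],vx[0])),'far end',vx[2:]+vx[:2]*t.max(),'near',vx[2:]+vx[:2]*t.min())
s=read_state();print(s['position'],np.degrees(np.arctan2(*s['tcp_rot'][[1,0],1])))
E
```

```text
jar (array([ 0.53408071, -0.10383379,  0.11462522]), [np.float64(8.614560036095791e-05), np.float64(8.614560036111528e-05)]) [ 0.53392415 -0.10378298  0.115     ] [ 0.53402546 -0.10396296  0.115     ]
jar all (array([ 0.53355658, -0.10404069,  0.11461024]), [np.float64(0.0005061285630553622), np.float64(0.0005863203993563378), np.float64(0.0017118238051482125), np.float64(0.0024904042207268746)])
edge L,R (array([ 0.43182421, -0.29664277,  0.10106175]), [np.float64(0.00044605226766280214), np.float64(0.0004460522676628336)]) (array([ 0.44589265, -0.28803174,  0.09988863]), [np.float64(0.0005865235263847432), np.float64(0.0005865235263846053)])
[[ 0.4315 -0.2966  0.1005]
 [ 0.4452 -0.2879  0.1005]
 [ 0.4654 -0.3215  0.1005]
 [ 0.451  -0.3306  0.1005]] c [ 0.44825485 -0.30915305  0.10047519]
dir of y edge -59.64860046704757 0.03924325977938342
x edge 32.36725872004473 0.01667455175047347
k1 [341 208] 375 ang 32.886986 far end [ 0.51158099 -0.27156845] near [ 0.47323531 -0.29636303]
k2 [388 167] 420 ang 32.824863 far end [ 0.51176285 -0.27132419] near [ 0.47479959 -0.29516809]
[ 0.430625   -0.32158889  0.28253878] 32.474777882066185
```

The jar mouth is at (0.534,-0.104,0.115) and the cup axis at (0.4485,-0.310). The tab points along 32.7° and the tool is already at 32.5°. Heights and sizes agree with the text, so I'll go down and grasp.

Request:
{"fn": "jog_arm", "kwargs": {
  "delta_pos": [
    [1.85,1.3,0],
    [1.85,1.3,-6],
    [1.85,1.3,-12],
    [1.85,1.3,-15],
    [1.85,1.3,-18],
    [1.85,1.3,-20],
    [1.85,1.3,-21.5],
    [1.85,1.3,-21.5],
    [1.85,1.3,-21.5]
  ],
  "turn": [0,0,0,0,0,0,0,0,0],
  "grip": [0,0,0,0,0,0,0,0,0]
}}

```text
time_s: 5.32
position: [0.4494, -0.3104, 0.0683]
tcp_rot: [[-0.536, 0.844, 0.001], [0.844, 0.536, -0.001], [-0.001, 0.0, -1.0]]
force: [-0.2, -0.3, -0.5]
opening: 1.003
grasp_force: 0.0
```

Request:
{"fn": "jog_arm", "kwargs": {
  "delta_pos": [
    [0,0,0],
    [0,0,0],
    [0,0,0],
    [0,0,0],
    [0,0,0],
    [0,0,0],
    [0,0,0],
    [0,0,0]
  ],
  "turn": [0,0,0,0,0,0,0,0],
  "grip": [0.4,0.6,0.7,0.75,0.9,1,1,1]
}}

```text
time_s: 6.32
position: [0.4488, -0.3101, 0.0675]
tcp_rot: [[-0.536, 0.845, -0.0], [0.845, 0.536, 0.0], [0.0, -0.0, -1.0]]
force: [0.7, -0.3, -0.3]
opening: 0.206
grasp_force: 29.7
```

Request:
{"fn": "jog_arm", "kwargs": {
  "delta_pos": [
    [0,0,0.7],
    [0,0,2],
    [0,0,4],
    [0,0,6.5],
    [0,0,9],
    [0,0,11.5],
    [0,0,14],
    [0,0,16],
    [0,0,17],
    [0,0,17],
    [0,0,17]
  ],
  "turn": [0,0,0,0,0,0,0,0,0,0,0],
  "grip": [1,1,1,1,1,1,1,1,1,1,1]
}}

```text
time_s: 7.7
position: [0.4483, -0.3096, 0.2368]
tcp_rot: [[-0.535, 0.845, -0.001], [0.845, 0.535, 0.001], [0.002, -0.0, -1.0]]
force: [0.8, 0.1, -2.5]
opening: 0.205
grasp_force: 29.7
```

Request:
{"fn": "jog_arm", "kwargs": {
  "delta_pos": [
    [0.4,1,0],
    [1.2,3,0],
    [2.2,5.5,0],
    [3.3,8,0],
    [4.3,10.5,0],
    [5.3,13,0],
    [6.4,15.5,0],
    [7.4,18,0],
    [8.2,19.8,0],
    [8.5,20.6,0],
    [8.5,20.6,0],
    [8.5,20.6,0]
  ],
  "turn": [0,0,0,0,0,0,0,0,0,0,0,0],
  "grip": [1,1,1,1,1,1,1,1,1,1,1,1]
}}

```text
time_s: 9.2
position: [0.5336, -0.1047, 0.2375]
tcp_rot: [[-0.535, 0.845, -0.0], [0.845, 0.535, -0.0], [-0.0, -0.0, -1.0]]
force: [0.7, -0.1, -2.6]
opening: 0.208
grasp_force: 29.7
```

```bash
python3 - <<'E'
from h import *
a=cap('scene');w=cap('wrist')
f=lambda i:cv2.resize(i,(400,250),interpolation=3)
z=cv2.resize(a['color'][110:260,190:390],(800,600),interpolation=2)
cv2.imwrite('pics/y.png',z)
s=read_state();print(s['position'],s['force'],s['grasp_force'])
p=s['position'];c=p+[0,0,.019-.085];x=s['tcp_rot'][:,1]
t=lambda q:(proj(a,q)-[190,110])*4
print('pred origin',t(c),'tabend',t(c+x*.074+[0,0,.0145]),'grip top',t(c+[0,0,.103]),'rim c',t([.534,-.104,.115]))
E
```

```text
[ 0.53366037 -0.104873    0.23752451] [-0.43905623  0.4747511  -1.87230878] 29.654936604201794
pred origin [323.85215119 302.37437987] tabend [415.68958898 351.14910262] grip top [311.49077923 168.19175218] rim c [331.38053648 367.45672668]
```

View pics/y.png

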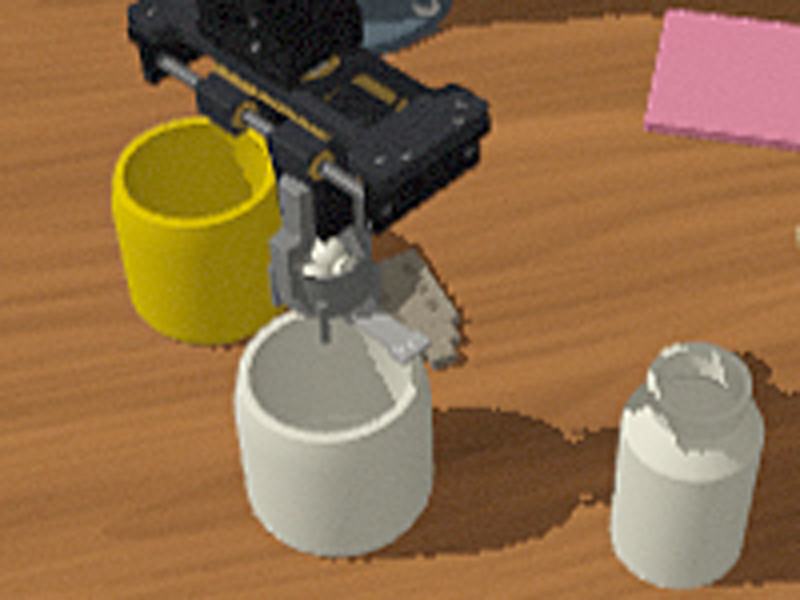

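The scene crop shows the cup upright and centred over the jar, with balls at about (330,255) and the tab end at (425,345), above the rim. Now I'll lower it.

Request:
{"fn": "jog_arm", "kwargs": {
  "delta_pos": [
    [0,0,-1],
    [0,0,-3],
    [0,0,-5],
    [0,0,-6.2],
    [0,0,-6.8],
    [0,0,-7.3],
    [0,0,-7.8],
    [0,0,-8.3],
    [0,0,-8.8],
    [0,0,-9.3],
    [0,0,-9.6],
    [0,0,-9.6]
  ],
  "turn": [0,0,0,0,0,0,0,0,0,0,0,0],
  "grip": [1,1,1,1,1,1,1,1,1,1,1,1]
}}

```text
time_s: 10.8
position: [0.5335, -0.1042, 0.1412]
tcp_rot: [[-0.536, 0.844, -0.001], [0.844, 0.536, -0.0], [0.0, -0.001, -1.0]]
force: [-1.3, -1.0, -1.5]
opening: 0.202
grasp_force: 29.7
```

Request:
{"fn": "jog_arm", "kwargs": {
  "delta_pos": [
    [0,0,-0.2],
    [0,0,-0.2],
    [0,0,-0.2],
    [0,0,-0.2],
    [0,0,-0.2],
    [0,0,-0.2],
    [0,0,-0.2],
    [0,0,-0.2]
  ],
  "turn": [0,0,0,0,0,0,0,0],
  "grip": [1,1,1,1,1,1,1,1]
}}

```text
time_s: 11.8
position: [0.5338, -0.1041, 0.1395]
tcp_rot: [[-0.536, 0.844, -0.0], [0.844, 0.536, -0.0], [0.0, -0.0, -1.0]]
force: [-0.8, -1.4, -0.2]
opening: 0.202
grasp_force: 29.7
```

```bash
python3 - <<'E'
from h import *
a=cap('scene');b=cap('top')
cv2.imwrite('pics/x.png',np.hstack([cv2.resize(a['color'][130:280,210:310],(400,600),interpolation=2),cv2.resize(b['color'][130:250,320:400],(400,600),interpolation=2)]))
s=read_state();print(s['position'],s['force'],s['moment'],s['grasp_force'])
E
```

```text
[ 0.53382375 -0.10406996  0.13952051] [-1.23092559 -1.48151173 -0.81395374] [-0.27966223  0.15876955 -0.04363107] 29.658349198289216
```

View pics/x.png

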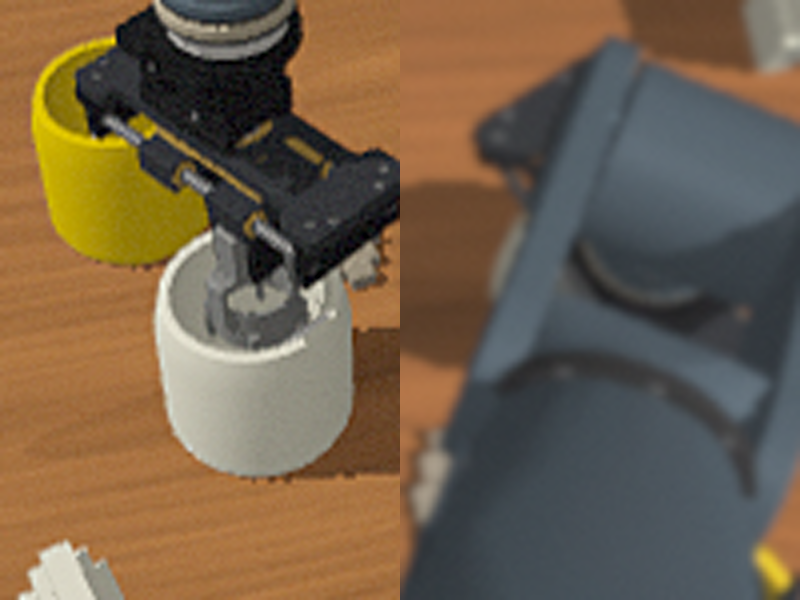

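The left crop shows the cup inside the jar with no balls left in it, at about (255,300), and the tab tipped up at (318,300). I'll raise it and check inside the jar.

Request:
{"fn": "jog_arm", "kwargs": {
  "delta_pos": [
    [0,0,0.5],
    [0,0,1.2],
    [0,0,2],
    [0,0,3],
    [0,0,4.5],
    [0,0,6.5],
    [0,0,8.5],
    [0,0,10.5],
    [0,0,12],
    [0,0,12]
  ],
  "turn": [0,0,0,0,0,0,0,0,0,0],
  "grip": [1,1,1,1,1,1,1,1,1,1]
}}

```text
time_s: 13.15
position: [0.5349, -0.1043, 0.2612]
tcp_rot: [[-0.536, 0.844, 0.004], [0.844, 0.536, -0.001], [-0.003, 0.002, -1.0]]
force: [0.3, -0.6, -1.6]
opening: 0.203
grasp_force: 29.7
```

Request:
{"fn": "jog_arm", "kwargs": {
  "delta_pos": [
    [-0.3,1,0],
    [-1,3.5,0],
    [-1.8,7,0],
    [-2.5,11,0],
    [-3,15,0],
    [-3.5,19,0],
    [-4,23,0],
    [-4.4,27,0],
    [-4.6,30,0],
    [-4.6,30,0],
    [-4.6,30,0]
  ],
  "turn": [0,0,0,0,0,0,0,0,0,0,0],
  "grip": [1,1,1,1,1,1,1,1,1,1,1]
}}

```text
time_s: 14.52
position: [0.4871, 0.1957, 0.2588]
tcp_rot: [[-0.536, 0.844, -0.002], [0.844, 0.536, -0.001], [0.0, -0.002, -1.0]]
force: [-0.4, -0.5, -1.3]
opening: 0.209
grasp_force: 29.7
```

```bash
python3 - <<'E'
from h import *
a=cap('scene');b=cap('top')
cv2.imwrite('pics/v.png',np.hstack([cv2.resize(a['color'][120:270,250:450],(400,300),interpolation=2),cv2.resize(b['color'][150:225,310:410],(400,300),interpolation=2)]))
s=read_state();print(s['position'],s['force'],s['grasp_force'])
E
```

```text
[0.48756413 0.19514021 0.25913837] [-0.42314171 -0.02759096 -1.83755663] 29.654899640008807
```

View pics/v.png

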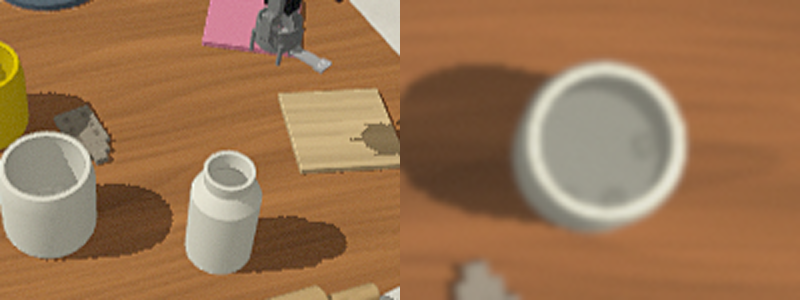

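The jar hasn't moved and is upright. Two faint balls show in it at about (640,145) and (610,190). I need a contrast-enhanced look to confirm the third.

```bash
python3 - <<'E'
from h import *
B=np.mean([cap('top')['color'].astype(float) for _ in range(4)],0);a=cap('scene')
A=a['color'].astype(float)
s=read_state();g=proj(a,s['position']-[0,0,.02]).astype(int);print(g,s['force'],s['position'])
j=cv2.resize(B[160:213,330:390],(400,353),interpolation=2);j=np.clip((j-110)*3.2,0,255)
k=cv2.resize(A[g[1]-20:g[1]+33,g[0]-30:g[0]+30],(400,353),interpolation=2);k=np.clip(k*1.3,0,255)
cv2.imwrite('pics/u.png',np.hstack([j,k]))
E
```

```text
[389 129] [-0.77846275 -0.08468318 -1.63695128] [0.4879918  0.19529533 0.25956612][ WARN:0@3.113] global loadsave.cpp:1063 imwrite_ Unsupported depth image for selected encoder is fallbacked to CV_8U.
```

View pics/u.png

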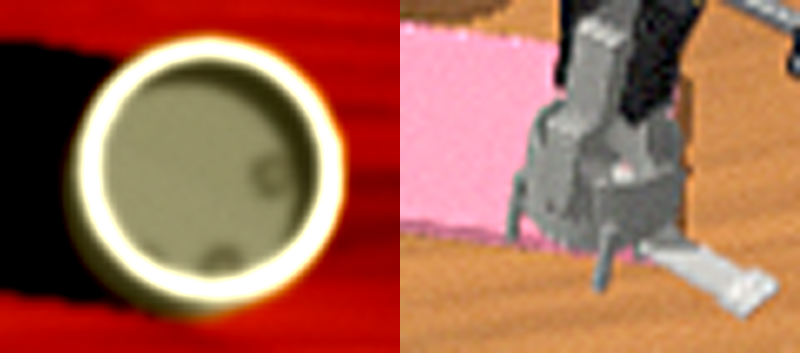

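The enhanced view shows three balls on the jar's floor, at (268,178), (222,258) and (150,252), and the cup looks empty. Next I'll set it down on the board.

Request:
{"fn": "jog_arm", "kwargs": {
  "delta_pos": [
    [0,2,0],
    [-0.2,5,0],
    [-0.5,9,0],
    [-0.7,12,-1],
    [-0.7,13.3,-4],
    [-0.7,13.3,-8],
    [-0.7,13.3,-12],
    [-0.7,13.3,-15],
    [-0.7,13.3,-16.5],
    [-0.7,13.3,-17.3],
    [-0.7,13.3,-17.7],
    [-0.7,13.3,-17.7]
  ],
  "turn": [0,0,0,0,0,0,0,0,0,0,0,0],
  "grip": [1,1,1,1,1,1,1,1,1,1,1,1]
}}

```text
time_s: 16.38
position: [0.4814, 0.3291, 0.0832]
tcp_rot: [[-0.536, 0.845, 0.001], [0.845, 0.536, 0.001], [-0.0, 0.001, -1.0]]
force: [0.1, -0.4, -1.7]
opening: 0.205
grasp_force: 29.7
```

Request:
{"fn": "jog_arm", "kwargs": {
  "delta_pos": [
    [0,0,-0.15],
    [0,0,-0.25],
    [0,0,-0.25],
    [0,0,-0.25]
  ],
  "turn": [0,0,0,0],
  "grip": [1,1,1,1]
}}

```text
time_s: 16.88
position: [0.4809, 0.3289, 0.0802]
tcp_rot: [[-0.536, 0.845, 0.0], [0.845, 0.536, 0.0], [-0.0, 0.0, -1.0]]
force: [-0.2, 0.4, -2.5]
opening: 0.206
grasp_force: 29.7
```

Request:
{"fn": "jog_arm", "kwargs": {
  "delta_pos": [
    [0,0,-0.1],
    [0,0,-0.1]
  ],
  "turn": [0,0,0],
  "grip": [1,1]
}}

```text
invalid input
```

Request:
{"fn": "jog_arm", "kwargs": {
  "delta_pos": [
    [0,0,-0.1],
    [0,0,-0.1],
    [0,0,-0.1]
  ],
  "turn": [0,0,0],
  "grip": [1,1,1]
}}

```text
time_s: 17.25
position: [0.4811, 0.3289, 0.0795]
tcp_rot: [[-0.536, 0.845, 0.001], [0.845, 0.536, 0.0], [-0.0, 0.001, -1.0]]
force: [-0.7, -1.2, 3.1]
opening: 0.206
grasp_force: 29.7
```

Contact shows as a force of +3 N. I'll release and retreat.

Request:
{"fn": "jog_arm", "kwargs": {
  "delta_pos": [
    [0,0,0],
    [0,0,0],
    [0,0,0],
    [0,0,0],
    [0,0,0],
    [0,0,0],
    [0,0,0],
    [0,0,0]
  ],
  "turn": [0,0,0,0,0,0,0,0],
  "grip": [0.7,0.5,0.3,0.1,0,0,0,0]
}}

```text
time_s: 18.25
position: [0.4808, 0.3289, 0.0791]
tcp_rot: [[-0.536, 0.844, -0.0], [0.844, 0.536, 0.0], [0.0, -0.0, -1.0]]
force: [-0.4, -0.7, -0.5]
opening: 0.968
grasp_force: 0.0
```

Request:
{"fn": "jog_arm", "kwargs": {
  "delta_pos": [
    [0,0,1],
    [0,0,3],
    [0,0,6],
    [0,0,10],
    [0,0,14],
    [0,0,17],
    [0,5,18],
    [-3,10,18],
    [-6,15,18],
    [-10,20,18],
    [-10,20,18],
    [-10,20,18]
  ],
  "turn": [0,0,0,0,0,0,0,0,0,0,0,0],
  "grip": [0,0,0,0,0,0,0,0,0,0,0,0]
}}

```text
time_s: 19.75
position: [0.3806, 0.5288, 0.2594]
tcp_rot: [[-0.537, 0.844, 0.001], [0.844, 0.537, -0.0], [-0.001, 0.0, -1.0]]
force: [0.9, -0.3, -0.7]
opening: 1.002
grasp_force: 0.0
```

```bash
python3 - <<'E'
from h import *
a=cap('scene');b=cap('top')
cv2.imwrite('pics/r.png',np.hstack([cv2.resize(a['color'][120:270,250:470],(440,300),interpolation=2),cv2.resize(b['color'][140:250,180:300],(327,300),interpolation=2)]))
E
```

```text
(no output)
```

View pics/r.png

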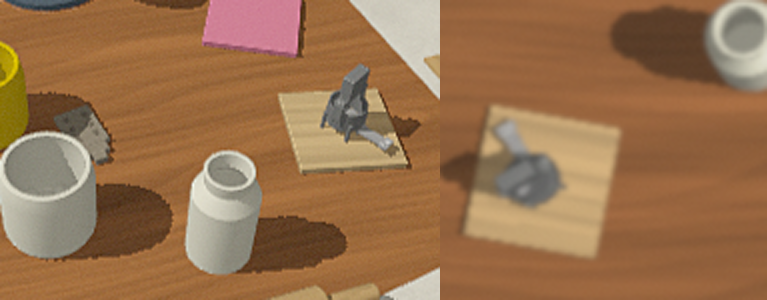

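The cup stands upright and empty on the board at about (345,110) in the left crop and (528,180) in the right crop. Nothing else has been disturbed.

```bash
python3 -c "
from rig import *
print(hand_in())"
```

```text
the job is handed in; nothing more can be done
None
```

The job is handed in: the last pictures show three balls on the wide jar's floor, the empty cup upright on the wooden board and released, and the jars where they stood; it took about 20 s of the 66 s allowed.

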